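# One inversion on the tube mixer

### The arm

A 6-joint arm with a two-finger parallel gripper is mounted at the origin on the work surface. World frame = base frame: x ahead of the robot, y to its left, z up, the work surface at z = 0. Lengths are in m, angles in rad, forces in N, time in s.
With the tool pointing down it reaches from about 0.3 to 0.775 m from the base axis. Payload 14.6 kg.
Tool frame: the origin (TCP) lies at the very end of the fingers, on their centre line; the grasp point (between the pads) lies 19 mm behind it; z points along the fingers, y is the direction in which the jaws open and shut (so a half turn about z gives the same grasp; the last joint's range is limited). The gripper opens to 94 mm and grips with 3 to 60 N. Pads are 16 mm wide; open, the fingers measure 119 mm over their backs; the gripper's body (75 mm by 177 mm) begins 78 mm behind the grasp point.
Start: joints at [-1.239, 0.3, 1.521, -0, 1.321, -0.067], TCP at [0.214, -0.507, 0.205] pointing down, gripper open.
Joint ranges: [-3.03, 3.03], [-0.79, 2.21], [0.23, 2.52], [-1.04, 4.18], [0, 3.07], [-2.55, 2.55]. Speed limits (rad/s): [2.22, 2.22, 2.57, 3.14, 3.14, 3.14].

### API

Orientations are given as [roll, pitch, yaw] about the fixed x, y, z axes, in that order (R = Rz(yaw) Ry(pitch) Rx(roll)).
In Python, from station import ctrl, vision, ticket gives the robot as it stands.
- The arm moves only by the tool step_arm, never from a script. Its argument "steps" is a list of rows, each an object of numbers: "x", "y", "z": the shift along the tool's x, y, z in m; "ax", "ay", "az": the turn, a rotation vector about the tool's x, y, z in degrees; "claw": the finger opening in m, from 0 to 0.094. A call has 1 to 5 rows; each row shifts and turns the pose as measured when the row begins, along the tool's axes as they then stand; what a row does not reach is not made up. A row lasts 1/12 s, in which the tool goes at most 41.7 mm and 7.16 degrees, less where a joint would pass 70% of its speed; a pose out of reach is approached as far as the arm can. A call with a gripper value outside its range is refused whole. The fingers move at their own pace and stop on an object; "grip_force" is the grip in N (left out, the last holds). Time passes only in rows, so rows that do not move let the fingers close. It gives the time, the measured TCP pose, the force and the opening at its end, in the units of the state.
- ctrl.get_obs(): the state, without advancing time (a new reading comes with each control period).
- vision.camera(name): name is "scene" or "top"; returns (picture, depth): 420x560x3 uint8, red, green, blue; 420x560 float32, m along the optical axis (not along the pixel's ray), 0 where there is no reading.
- vision.camera_params(name): a dict with "fov_y" (degrees; the focal length in pixels is half the picture's height over the tangent of half this angle, whatever the lens; pixels are square), "cx", "cy" (the principal point, pixels), "origin" and "attitude" of the camera in the world. Camera axes: x right, y up, looking along -z (the intrinsics and any distortion apply to the point x, -y, -z); pixel columns grow to the right and rows downward; lengths in m; the calibration is good to about 2 mm. A picture is of the moment at which its call begins. camera_params takes no time and is no camera call.
- ticket.hand_in(): hands the job in, once; it reports no verdict.
The state is a dict: "time_s": time; "qpos": joint angles; "joint_vel": joint speeds; "tau": joint torques, N m; "ee_pos": TCP position; "eef_rot": TCP orientation; "force": force on the tool from outside, world axes, zero at the start; "moment": the same for the moment, N m; "grip_width": finger opening in m.
Only numpy, scipy, OpenCV 4.12 (cv2) and the standard library are available. Lean on these libraries where they do the work, as an engineer would, in place of code of your own. Each camera call takes 0.05 s, during which the arm holds its last target.

### The job

Give the tubes in the hand-driven mixer on the admissions desk exactly one inversion: with the fingertips push the hand wheel round by its upright handle, clockwise seen from above, through exactly one full turn, so that the handle comes back to where it stood, and then move clear of it. Just push the handle, do not grip it or force it; leave everything else on the desk where it is.

Things in the scene. Friction and masses are not known exactly. Their poses are not given: they have to be found in the camera images.
- mixer: Hand-driven tube mixer fixed on the desk: white gearbox 150 x 150 mm, 85 mm high, the horizontal hand wheel on top. On its +y side a rotor with three capped tubes and its end cheek lie 90 to 205 mm from the wheel's axis, nothing there above 100 mm. Origin on the desk exactly under the wheel's vertical axis; z up.
- wheel_hub (a point): Point on the wheel's axis at rim-top height, 107 mm above the desk. The wheel: black rim of 133 mm outer diameter, three flat steel spokes at or below rim height, hub top 111 mm above the desk. It drives the tube rotor one to one.
- wheel (a joint): Angle of the hand wheel in rad, growing clockwise seen from above; one turn is 6.283. It starts anywhere from -1.2 to 1.2. No spring and no detent; stops only at -1.8 and 12.5, beyond one turn. Gear drag of about 0.2 to 0.3 N m (3 to 5 N at the handle) holds it where it is left.
- handle: The wheel's spoke handle: the one upright black round post, 20 mm in diameter and 48 mm tall, standing on the rim at the end of a spoke, 60 mm from the wheel's axis. Origin at the centre of its foot, 107 mm above the desk; its top is 155 mm above the desk. It goes round with the wheel, and its grip spins freely about its own upright axis.
- jar_a: Bystander, loose, to be left alone: specimen jar, 42 dia. x 60 mm. Origin at the centre of its underside.
- jar_b: Bystander, loose, to be left alone: specimen jar, 42 dia. x 60 mm. Origin at the centre of its underside.
- mouse: Bystander, loose, to be left alone: black computer mouse, 100 x 58 x 32 mm. Origin at the centre of its underside.
- marker: Bystander, loose, to be left alone: flat yellow marker pen, about 105 x 22 x 14 mm. Origin at the centre of its underside.
- stapler: Bystander, loose, to be left alone: black desk stapler, 140 x 34 x 58 mm. Origin at the centre of its underside.
- rack: Bystander, loose, to be left alone: white tube rack with five capped tubes, 60 x 140, 84 mm. Origin at the centre of its underside.
- gel: Bystander, loose, to be left alone: clear hand-gel bottle, 64 dia. x 150 mm. Origin at the centre of its underside.

How it is judged:
By the outcome, as a careful person would: the job done as asked, in the order asked, and still so for the second after the job is handed in, with the robot touching nothing.
It also fails if it takes over 59 s, if anything falls off the work surface, if the arm or the gripper's body presses on something with over 40 N, if the wrist force passes 120 N, or if a joint passes its speed limit or range.

## Working session

There is one attempt and no reset: what is moved stays moved. The work goes in short steps, Python scripts to look and compute and a tool call to move; the robot and the scene stay as the last step left them, time stands still between calls to the robot, and variables do not carry over. Pictures are saved under pics/ and viewed, and the job is handed in when it is done.

Besides the shell and the picture viewer there is one more tool, called after "Call:" as name([rows], argument=value, ...), one row to a line, values as JSON. step_arm: Moves the arm, as the interface text tells. Its arguments: {"type":"object","properties":{"steps":{"type":"array"},"grip_force":{"type":"number"}},"required":["steps"]}

```bash
mkdir -p pics; ls
cat > h.py <<'E'
import numpy as np, cv2
from station import ctrl, vision, ticket
E
python3 - <<'E'
from h import *
for n in ("scene","top"):
    p,d=vision.camera(n); cv2.imwrite(f"pics/{n}0.png",p[:,:,::-1]); np.save(f"{n}0.npy",d)
    print(n,vision.camera_params(n),d.min(),d.max())
print(ctrl.get_obs())
E
```

```text
pics
scene {'fov_y': 46.955992972692435, 'cx': 278.3839457429834, 'cy': 201.93850857621564, 'origin': array([ 1.07010619, -0.41833239,  0.80418661]), 'attitude': array([0.81554032, 0.019882  , 0.77466151])} 0.0 3.3953335
top {'fov_y': 49.92641511157089, 'cx': 279.4712684068293, 'cy': 217.01407508246072, 'origin': array([0.46484567, 0.06251843, 1.03093978]), 'attitude': array([ 0.07795285,  0.01578678, -1.54974776])} 0.0 1.8872356
{'time_s': 0.1, 'qpos': array([-1.23860507e+00,  3.00372300e-01,  1.52155334e+00, -3.37138729e-06,
        1.32068024e+00, -6.65871661e-02]), 'joint_vel': array([ 9.89554475e-05, -2.31746318e-05, -2.98801149e-03,  6.90278687e-04,
        1.71652867e-03, -8.37644601e-04]), 'tau': array([ 7.48025705e-04, -5.32635319e+01, -3.53282332e+01,  7.09504983e-02,
        2.34932452e-02, -8.35287005e-05]), 'ee_pos': array([ 0.21348413, -0.50661179,  0.20495226]), 'eef_rot': array([-3.14058146e+00, -6.41592106e-05,  3.98779229e-01]), 'force': array([0.15456291, 0.7261601 , 0.01992006]), 'moment': array([ 0.0421657 , -0.01740922,  0.02940519]), 'grip_width': 0.0941451571533039}
```

View pics/scene0.png

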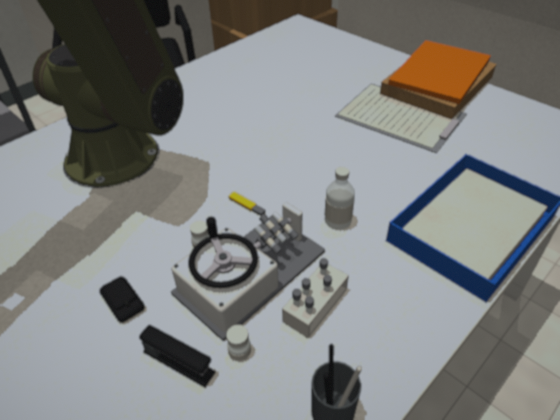

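View pics/top0.png

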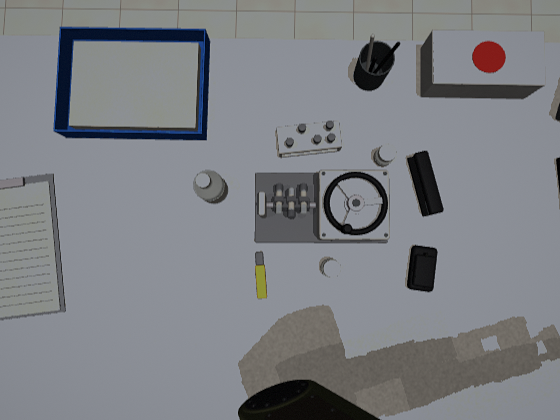

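The top view shows image-up as +x. The wheel is centred near (355,203), with the handle near (347,228) on the robot side. Jars are at (330,267) and (384,155), the stapler at (425,183) and the mouse at (422,268). The scene view shows the handle top near (211,222).

```bash
cat > h.py <<'E'
import numpy as np, cv2
from scipy.spatial.transform import Rotation as R
from station import ctrl, vision, ticket
def cam(n):
    c=vision.camera_params(n); f=210/np.tan(np.radians(c['fov_y'])/2)
    return c,f,R.from_euler('xyz',c['attitude']).as_matrix()
def ray(n,uv,z):
    c,f,M=cam(n); uv=np.atleast_2d(uv).astype(float)
    d=np.c_[(uv[:,0]-c['cx'])/f,-(uv[:,1]-c['cy'])/f,-np.ones(len(uv))]@M.T
    t=(z-c['origin'][2])/d[:,2]
    return c['origin']+d*t[:,None]
def proj(n,P):
    c,f,M=cam(n); q=(np.atleast_2d(P)-c['origin'])@M
    return np.c_[c['cx']+f*q[:,0]/-q[:,2], c['cy']-f*q[:,1]/-q[:,2]]
def cloud(n,d):
    c,f,M=cam(n); v,u=np.mgrid[0:420,0:560]
    q=np.stack([(u-c['cx'])/f*d,-(v-c['cy'])/f*d,-d],-1)
    return q@M.T+c['origin']
E
python3 - <<'E'
from h import *
for n,box in (("top",(318,168,392,245)),("scene",(170,205,285,300))):
    im=cv2.imread(f"pics/{n}0.png"); d=np.load(f"{n}0.npy")
    P=cloud(n,d); x0,y0,x1,y1=box
    m=np.zeros((420,560),bool); m[y0:y1,x0:x1]=1
    dark=(im.max(2)<60)&m
    # contour of black
    cs,_=cv2.findContours(dark.astype(np.uint8),cv2.RETR_EXTERNAL,cv2.CHAIN_APPROX_NONE)
    c=max(cs,key=cv2.contourArea)[:,0,:]
    W=ray(n,c,0.105)[:,:2]
    # robust circle fit
    ctr=np.median(W,0)
    from scipy.optimize import least_squares
    r=least_squares(lambda p:np.hypot(W[:,0]-p[0],W[:,1]-p[1])-p[2],[*ctr,.066],loss='soft_l1',f_scale=.002)
    print(n,"circle",r.x)
    hi=m&(P[...,2]>.135)&(d>0)&dark
    print("handle pts",hi.sum(),P[hi].mean(0),P[hi].min(0),P[hi].max(0))
    top=m&(P[...,2]>.148)&(d>0)&dark
    print("top",top.sum(),np.median(P[top],0), np.argwhere(top).mean(0)[::-1])
    rim=m&dark&(P[...,2]>.09)&(P[...,2]<.125)
    print("rim z",np.median(P[rim][:,2]),P[rim].min(0),P[rim].max(0))
    cv2.imwrite(f"pics/crop_{n}.png",cv2.resize(im[y0-30:y1+30,x0-30:x1+30],None,fx=4,fy=4,interpolation=cv2.INTER_CUBIC))
E
```

```text
top circle [ 0.5690968  -0.0766566   0.06479668]
handle pts 84 [ 0.51297686 -0.05297352  0.15235956] [ 0.50458467 -0.06229694  0.13593288] [ 0.52242431 -0.04456258  0.1580047 ]
top 74 [ 0.51318622 -0.0535919   0.15378884] [346.82432432 228.47297297]
rim z 0.10519436284236278 [ 0.50463219 -0.14245851  0.09570063] [ 0.63440589 -0.01247176  0.11724997]
scene circle [ 0.57298569 -0.08022815  0.06467663]
handle pts 78 [ 0.51938434 -0.05805312  0.14635883] [ 0.51224452 -0.06374019  0.13502237] [ 0.52572446 -0.05040082  0.15549918]
top 39 [ 0.51827553 -0.05660427  0.15143712] [210.71794872 220.56410256]
rim z 0.10426273896519844 [ 0.50820999 -0.14327114  0.0950386 ] [ 0.63558831 -0.01519713  0.12489148]
```

View pics/crop_top.png

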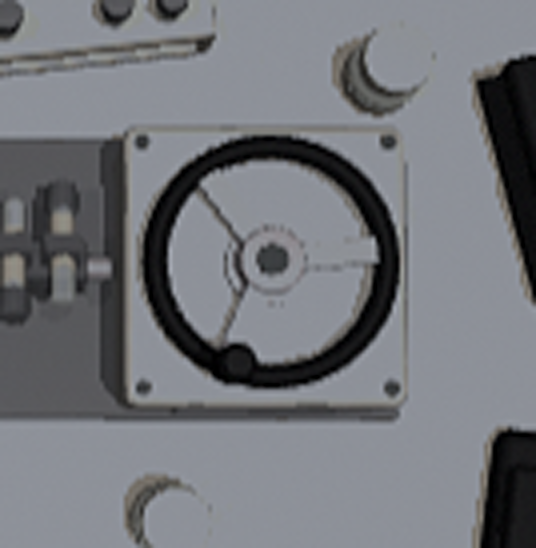

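View pics/crop_scene.png

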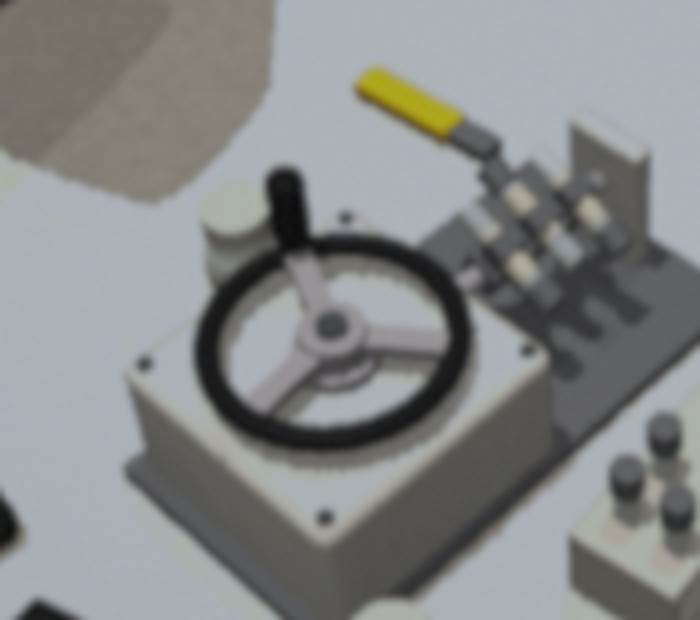

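```bash
cat > plan.py <<'E'
from h import *
import sys
C0=np.array([.571,-.0785]); TH0=157.4; OFF=.018
def target(s,gap=0.,z=.122):
    th=np.radians(TH0-s); H=C0+.06*np.array([np.cos(th),np.sin(th)])
    psi=222-np.clip(s-25,0,280); n=-np.array([np.cos(np.radians(psi)),np.sin(np.radians(psi))])
    c=H-(OFF+gap)*n
    return [c[0],c[1],z,psi]
def rows(T,cur=None):
    o=ctrl.get_obs()
    p=o['ee_pos']; M=R.from_euler('xyz',o['eef_rot'])
    out=[]
    for t in T:
        M2=R.from_euler('xyz',[np.pi,0,np.radians(t[3])])
        d=M.inv().apply(np.array(t[:3])-p); rv=np.degrees((M.inv()*M2).as_rotvec())
        out.append([*np.round(d*1e3,1),*np.round(rv,1)]); p=np.array(t[:3]);M=M2
    return out
def sig():
    "progress estimated from TCP (contact assumed)"
    o=ctrl.get_obs(); yaw=o['eef_rot'][2]; n=-np.array([np.cos(yaw),np.sin(yaw)])
    H=o['ee_pos'][:2]+OFF*n-C0
    return np.degrees(np.arctan2(H[1],H[0])),np.hypot(*H),np.degrees(yaw),o
def show(T):
    a,r,y,o=sig(); print("t",round(o['time_s'],2),"ee",o['ee_pos'].round(4),"H-ang",round(a,1),"s",round((TH0-a)%360,1),"r",round(r,4),"yaw",round(y,1),"F",o['force'].round(1),"q6",o['qpos'][5].round(2),"grip",round(o['grip_width'],4))
    for r in rows(T): print(r)
E
python3 - <<'E'
from plan import *
t=target(0,.012,.2); print(t)
o=ctrl.get_obs(); p=o['ee_pos']; y0=np.degrees(o['eef_rot'][2])
d=np.array(t[:3])-p
show([[*(p+d*k/15),y0] for k in range(1,4)])
E
```

```text
[np.float64(0.4933130422088992), np.float64(-0.07551619883117752), 0.2, np.int64(222)]
t 0.1 ee [ 0.2135 -0.5066  0.205 ] H-ang -130.7 s 288.1 r 0.5738 yaw 22.8 F [0.2 0.7 0. ] q6 -0.07 grip 0.0941
[np.float64(28.4), np.float64(-19.2), np.float64(0.4), np.float64(-0.1), np.float64(-0.0), np.float64(0.0)]
[np.float64(28.4), np.float64(-19.2), np.float64(0.3), np.float64(0.0), np.float64(0.0), np.float64(0.0)]
[np.float64(28.4), np.float64(-19.2), np.float64(0.3), np.float64(0.0), np.float64(0.0), np.float64(0.0)]
```

Call:
step_arm([
  {"x":0.028,"y":-0.019,"claw":0},
  {"x":0.028,"y":-0.019,"claw":0},
  {"x":0.028,"y":-0.019,"claw":0},
  {"x":0.028,"y":-0.019,"claw":0},
  {"x":0.028,"y":-0.019,"claw":0},
], grip_force=5)

```text
validation failed for argument at $.st...
```

Call:
step_arm([
  {"x":0.028,"y":-0.019,"z":0.0,"ax":0.0,"ay":0.0,"az":0.0,"claw":0.0},
  {"x":0.028,"y":-0.019,"z":0.0,"ax":0.0,"ay":0.0,"az":0.0,"claw":0.0},
  {"x":0.028,"y":-0.019,"z":0.0,"ax":0.0,"ay":0.0,"az":0.0,"claw":0.0},
  {"x":0.028,"y":-0.019,"z":0.0,"ax":0.0,"ay":0.0,"az":0.0,"claw":0.0},
  {"x":0.028,"y":-0.019,"z":0.0,"ax":0.0,"ay":0.0,"az":0.0,"claw":0.0},
], grip_force=5)

```text
time_s: 0.52
ee_pos: [0.305, -0.3626, 0.2024]
eef_rot: [-3.137, 0.001, 0.391]
force: [0.5, -0.2, 0.6]
grip_width: 0.0639
```

Call:
step_arm([
  {"x":0.028,"y":-0.019,"z":0.0,"ax":0.0,"ay":0.0,"az":0.0,"claw":0.0},
  {"x":0.028,"y":-0.019,"z":0.0,"ax":0.0,"ay":0.0,"az":0.0,"claw":0.0},
  {"x":0.028,"y":-0.019,"z":0.0,"ax":0.0,"ay":0.0,"az":0.0,"claw":0.0},
  {"x":0.028,"y":-0.019,"z":0.0,"ax":0.0,"ay":0.0,"az":0.0,"claw":0.0},
  {"x":0.028,"y":-0.019,"z":0.0,"ax":0.0,"ay":0.0,"az":0.0,"claw":0.0},
], grip_force=5)

```text
time_s: 0.93
ee_pos: [0.4007, -0.2134, 0.202]
eef_rot: [-3.135, 0.002, 0.389]
force: [1.6, -0.6, 0.4]
grip_width: 0.0307
```

Call:
step_arm([
  {"x":0.0,"y":0.0,"z":0.0,"ax":0.0,"ay":0.0,"az":-7.0,"claw":0.0},
  {"x":0.0,"y":0.0,"z":0.0,"ax":0.0,"ay":0.0,"az":-7.0,"claw":0.0},
  {"x":0.0,"y":0.0,"z":0.0,"ax":0.0,"ay":0.0,"az":-7.0,"claw":0.0},
  {"x":0.0,"y":0.0,"z":0.0,"ax":0.0,"ay":0.0,"az":-7.0,"claw":0.0},
  {"x":0.0,"y":0.0,"z":0.0,"ax":0.0,"ay":0.0,"az":-7.0,"claw":0.0},
])

```text
time_s: 1.35
ee_pos: [0.4035, -0.2062, 0.2011]
eef_rot: [-3.133, -0.003, 1.011]
force: [-0.3, 0.4, 0.9]
grip_width: 0.001
```

Call:
step_arm([
  {"x":0.0,"y":0.0,"z":0.0,"ax":0.0,"ay":0.0,"az":-7.0,"claw":0.0},
  {"x":0.0,"y":0.0,"z":0.0,"ax":0.0,"ay":0.0,"az":-7.0,"claw":0.0},
  {"x":0.0,"y":0.0,"z":0.0,"ax":0.0,"ay":0.0,"az":-7.0,"claw":0.0},
  {"x":0.0,"y":0.0,"z":0.0,"ax":0.0,"ay":0.0,"az":-7.0,"claw":0.0},
  {"x":0.0,"y":0.0,"z":0.0,"ax":0.0,"ay":0.0,"az":-7.0,"claw":0.0},
])

```text
time_s: 1.77
ee_pos: [0.4029, -0.2056, 0.1998]
eef_rot: [-3.134, -0.009, 1.636]
force: [-0.2, -0.2, 0.7]
grip_width: 0.0006
```

Call:
step_arm([
  {"x":0.0,"y":0.0,"z":0.0,"ax":0.0,"ay":0.0,"az":-7.0,"claw":0.0},
  {"x":0.0,"y":0.0,"z":0.0,"ax":0.0,"ay":0.0,"az":-7.0,"claw":0.0},
  {"x":0.0,"y":0.0,"z":0.0,"ax":0.0,"ay":0.0,"az":-7.0,"claw":0.0},
  {"x":0.0,"y":0.0,"z":0.0,"ax":0.0,"ay":0.0,"az":-7.0,"claw":0.0},
  {"x":0.0,"y":0.0,"z":0.0,"ax":0.0,"ay":0.0,"az":-7.0,"claw":0.0},
])

```text
time_s: 2.18
ee_pos: [0.4022, -0.2051, 0.1986]
eef_rot: [-3.14, -0.014, 2.261]
force: [-0.1, 0.2, -0.7]
grip_width: 0.0005
```

Call:
step_arm([
  {"x":0.0,"y":0.0,"z":0.0,"ax":0.0,"ay":0.0,"az":-7.0,"claw":0.0},
  {"x":0.0,"y":0.0,"z":0.0,"ax":0.0,"ay":0.0,"az":-7.0,"claw":0.0},
  {"x":0.0,"y":0.0,"z":0.0,"ax":0.0,"ay":0.0,"az":-7.0,"claw":0.0},
  {"x":0.0,"y":0.0,"z":0.0,"ax":0.0,"ay":0.0,"az":-7.0,"claw":0.0},
  {"x":0.0,"y":0.0,"z":0.0,"ax":0.0,"ay":0.0,"az":-7.0,"claw":0.0},
])

```text
time_s: 2.6
ee_pos: [0.4015, -0.2047, 0.1973]
eef_rot: [3.133, -0.015, 2.886]
force: [0.6, -0.1, -0.3]
grip_width: 0.0004
```

Call:
step_arm([
  {"x":0.0,"y":0.0,"z":0.0,"ax":0.0,"ay":0.0,"az":-7.0,"claw":0.0},
  {"x":0.0,"y":0.0,"z":0.0,"ax":0.0,"ay":0.0,"az":-7.0,"claw":0.0},
  {"x":0.0,"y":0.0,"z":0.0,"ax":0.0,"ay":0.0,"az":-7.0,"claw":0.0},
  {"x":0.0,"y":0.0,"z":0.0,"ax":0.0,"ay":0.0,"az":-7.0,"claw":0.0},
  {"x":0.0,"y":0.0,"z":0.0,"ax":0.0,"ay":0.0,"az":-7.0,"claw":0.0},
])

```text
time_s: 3.02
ee_pos: [0.4008, -0.2042, 0.1961]
eef_rot: [3.124, -0.009, -2.772]
force: [-0.3, 0.6, -0.2]
grip_width: 0.0006
```

Run:
```python
from plan import *
print(ctrl.get_obs()['eef_rot'])
show([target(0,.012,.2)])
```

```text
[ 3.12376598 -0.00919264 -2.77218772]
t 3.02 ee [ 0.4008 -0.2042  0.1961] H-ang -142.1 s 299.5 r 0.1943 yaw -158.8 F [-0.3  0.6 -0.2] q6 -2.5 grip 0.0006
[np.float64(-132.7), np.float64(86.7), np.float64(-3.6), np.float64(1.1), np.float64(-0.3), np.float64(-20.8)]
```

```bash
sed -i 's/psi=222-np.clip(s-25,0,280)/psi=216-np.clip(s-31,0,274)/' plan.py
python3 - <<'E'
from plan import *
t=np.array(target(0,.012,.2)); o=ctrl.get_obs(); p=np.array([*o['ee_pos'],201.2]); print(t)
show([p+(t-p)*k/5 for k in range(1,6)])
E
```

```text
[ 4.91336877e-01 -7.30758382e-02  2.00000000e-01  2.16000000e+02]
t 3.02 ee [ 0.4008 -0.2042  0.1961] H-ang -142.1 s 299.5 r 0.1943 yaw -158.8 F [-0.3  0.6 -0.2] q6 -2.5 grip 0.0006
[np.float64(-26.3), np.float64(17.9), np.float64(-0.7), np.float64(1.0), np.float64(-0.5), np.float64(-3.0)]
[np.float64(-27.3), np.float64(16.5), np.float64(-0.8), np.float64(0.0), np.float64(0.0), np.float64(-3.0)]
[np.float64(-28.1), np.float64(15.1), np.float64(-0.8), np.float64(0.0), np.float64(0.0), np.float64(-3.0)]
[np.float64(-28.8), np.float64(13.6), np.float64(-0.8), np.float64(0.0), np.float64(0.0), np.float64(-3.0)]
[np.float64(-29.5), np.float64(12.1), np.float64(-0.8), np.float64(-0.0), np.float64(0.0), np.float64(-3.0)]
```

Call:
step_arm([
  {"x":-0.026,"y":0.018,"z":-0.001,"ax":1.0,"ay":-0.5,"az":-3.0,"claw":0.0},
  {"x":-0.027,"y":0.0165,"z":-0.001,"ax":0.0,"ay":0.0,"az":-3.0,"claw":0.0},
  {"x":-0.028,"y":0.015,"z":-0.001,"ax":0.0,"ay":0.0,"az":-3.0,"claw":0.0},
  {"x":-0.029,"y":0.0135,"z":-0.001,"ax":0.0,"ay":0.0,"az":-3.0,"claw":0.0},
  {"x":-0.0295,"y":0.012,"z":-0.001,"ax":0.0,"ay":0.0,"az":-3.0,"claw":0.0},
])

```text
time_s: 3.43
ee_pos: [0.4902, -0.0715, 0.2003]
eef_rot: [3.141, -0.001, -2.499]
force: [0.7, -0.9, 0.7]
grip_width: 0.0007
```

Call:
step_arm([
  {"x":0.0,"y":0.0,"z":0.0,"ax":0.0,"ay":0.0,"az":0.0,"claw":0.0},
])

```text
time_s: 3.52
ee_pos: [0.4919, -0.068, 0.2001]
eef_rot: [3.14, -0.001, -2.493]
force: [0.5, -0.2, -1.2]
grip_width: 0.0004
```

Run:
```python
from plan import *
p,d=vision.camera("scene"); cv2.imwrite("pics/s1.png",cv2.resize(p[150:330,120:360,::-1],None,fx=3,fy=3))
show([target(0,.012,.2),target(0,.012,.16),target(0,.012,.122)])
```

```text
t 3.57 ee [ 0.4909 -0.0695  0.1998] H-ang 163.2 s 354.2 r 0.0687 yaw -143.0 F [-0.1  0.  -0.2] q6 -2.43 grip 0.0004
[np.float64(1.8), np.float64(-3.2), np.float64(-0.2), np.float64(0.1), np.float64(-0.1), np.float64(1.0)]
[np.float64(0.0), np.float64(-0.0), np.float64(40.0), np.float64(0.0), np.float64(0.0), np.float64(0.0)]
[np.float64(0.0), np.float64(-0.0), np.float64(38.0), np.float64(0.0), np.float64(0.0), np.float64(0.0)]
```

View pics/s1.png

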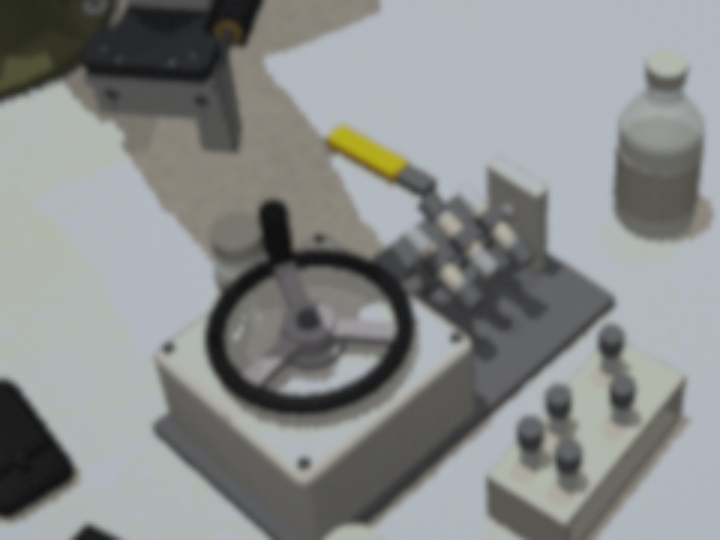

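The closed fingertips, at about (220,145) in the crop, hang behind and above the handle, whose top is at (272,208). I'll descend next.

Call:
step_arm([
  {"x":0.002,"y":-0.003,"z":0.02,"ax":0.0,"ay":0.0,"az":1.0,"claw":0.0},
  {"x":0.0,"y":0.0,"z":0.025,"ax":0.0,"ay":0.0,"az":0.0,"claw":0.0},
  {"x":0.0,"y":0.0,"z":0.025,"ax":0.0,"ay":0.0,"az":0.0,"claw":0.0},
  {"x":0.0,"y":0.0,"z":0.008,"ax":0.0,"ay":0.0,"az":0.0,"claw":0.0},
  {"x":0.0,"y":0.0,"z":0.0,"ax":0.0,"ay":0.0,"az":0.0,"claw":0.0},
])

```text
time_s: 3.98
ee_pos: [0.4897, -0.0752, 0.1195]
eef_rot: [3.141, -0.002, -2.517]
force: [0.5, 0.0, 0.5]
grip_width: 0.0008
```

Run:
```python
from plan import *
p,d=vision.camera("scene"); cv2.imwrite("pics/s2.png",cv2.resize(p[150:330,120:360,::-1],None,fx=3,fy=3))
p,d=vision.camera("top"); cv2.imwrite("pics/t2.png",cv2.resize(p[130:310,260:460,::-1],None,fx=3,fy=3))
show([target(0,.006),target(0),target(5),target(10),target(15)])
```

```text
t 4.08 ee [ 0.4906 -0.0752  0.1213] H-ang 168.2 s 349.2 r 0.0672 yaw -144.2 F [-0.3  0.3  0.6] q6 -2.42 grip 0.0007
[np.float64(-7.9), np.float64(1.3), np.float64(-0.7), np.float64(-0.1), np.float64(-0.0), np.float64(-0.2)]
[np.float64(-6.0), np.float64(0.0), np.float64(0.0), np.float64(0.0), np.float64(0.0), np.float64(0.0)]
[np.float64(-4.6), np.float64(2.5), np.float64(0.0), np.float64(0.0), np.float64(0.0), np.float64(0.0)]
[np.float64(-4.8), np.float64(2.1), np.float64(0.0), np.float64(0.0), np.float64(0.0), np.float64(0.0)]
[np.float64(-5.0), np.float64(1.7), np.float64(0.0), np.float64(0.0), np.float64(0.0), np.float64(0.0)]
```

View pics/s2.png

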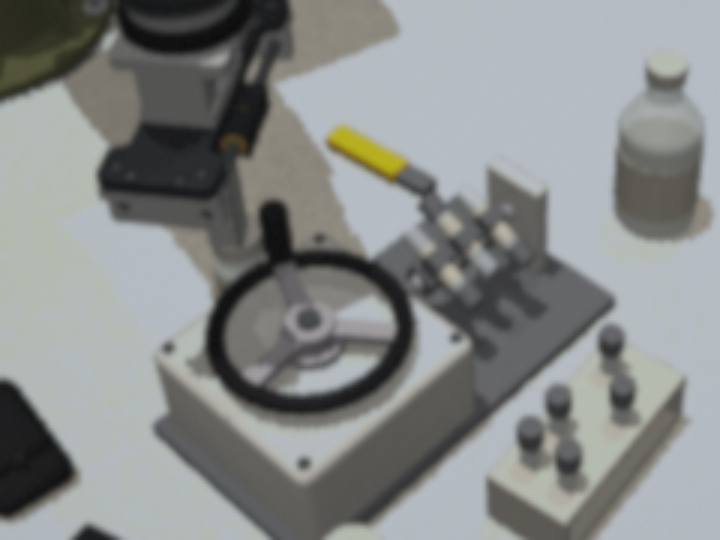

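View pics/t2.png

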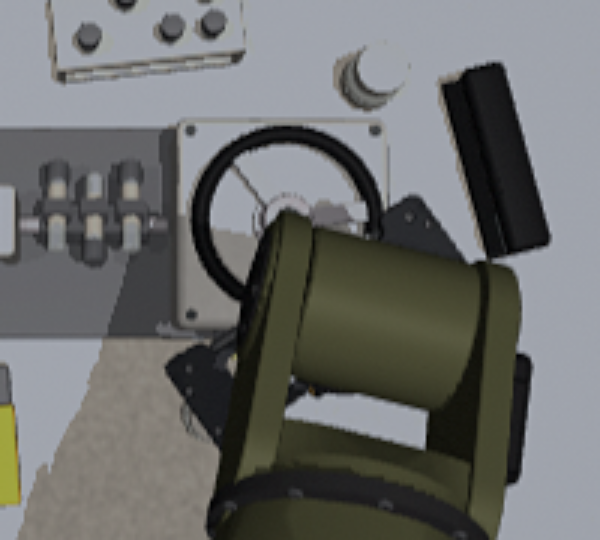

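The fingertips are down behind the handle (scene crop, finger at (230,230), handle at (275,235)), clear of it and over the rim. The arm hides the handle in the top view. I'll make contact and start pushing.

Call:
step_arm([
  {"x":-0.008,"y":0.001,"z":-0.001,"ax":0.0,"ay":0.0,"az":0.0,"claw":0.0},
  {"x":-0.006,"y":0.0,"z":0.0,"ax":0.0,"ay":0.0,"az":0.0,"claw":0.0},
  {"x":-0.0045,"y":0.0025,"z":0.0,"ax":0.0,"ay":0.0,"az":0.0,"claw":0.0},
])

```text
time_s: 4.33
ee_pos: [0.5046, -0.0622, 0.1252]
eef_rot: [-3.138, 0.0, -2.518]
force: [-4.1, -1.8, -3.2]
grip_width: 0.0003
```

```bash
cat > nx.py <<'E'
from plan import *
import sys
s0=float(sys.argv[1]); st=float(sys.argv[2]) if len(sys.argv)>2 else 6
show([target(s0+st*k) for k in range(1,6)])
E
python3 nx.py 5
```

```text
t 4.33 ee [ 0.5046 -0.0622  0.1252] H-ang 152.6 s 4.8 r 0.0584 yaw -144.3 F [-4.1 -1.8 -3.2] q6 -2.39 grip 0.0003
[np.float64(-5.2), np.float64(4.0), np.float64(3.2), np.float64(-0.2), np.float64(0.0), np.float64(-0.3)]
[np.float64(-6.0), np.float64(1.9), np.float64(0.0), np.float64(0.0), np.float64(0.0), np.float64(0.0)]
[np.float64(-6.2), np.float64(1.2), np.float64(0.0), np.float64(0.0), np.float64(0.0), np.float64(0.0)]
[np.float64(-6.3), np.float64(0.6), np.float64(0.0), np.float64(0.0), np.float64(0.0), np.float64(0.0)]
[np.float64(-6.3), np.float64(1.2), np.float64(0.0), np.float64(0.0), np.float64(-0.0), np.float64(4.0)]
```

Call:
step_arm([
  {"x":-0.005,"y":0.0035,"z":0.002,"ax":0.0,"ay":0.0,"az":0.0,"claw":0.0},
  {"x":-0.006,"y":0.002,"z":0.001,"ax":0.0,"ay":0.0,"az":0.0,"claw":0.0},
  {"x":-0.006,"y":0.001,"z":0.0,"ax":0.0,"ay":0.0,"az":0.0,"claw":0.0},
  {"x":-0.006,"y":0.0005,"z":0.0,"ax":0.0,"ay":0.0,"az":0.0,"claw":0.0},
])

```text
time_s: 4.67
ee_pos: [0.5208, -0.041, 0.1238]
eef_rot: [-3.137, 0.0, -2.518]
force: [-3.9, -2.9, -1.3]
grip_width: 0.0004
```

```bash
python3 nx.py 29
python3 - <<'E'
from plan import *
p,d=vision.camera("scene"); cv2.imwrite("pics/s3.png",cv2.resize(p[150:330,120:360,::-1],None,fx=3,fy=3))
E
```

```text
t 4.67 ee [ 0.5208 -0.041   0.1238] H-ang 126.5 s 30.9 r 0.0598 yaw -144.3 F [-3.9 -2.9 -1.3] q6 -2.34 grip 0.0004
[np.float64(-4.4), np.float64(1.3), np.float64(1.8), np.float64(-0.3), np.float64(0.0), np.float64(3.7)]
[np.float64(-6.4), np.float64(1.6), np.float64(0.0), np.float64(0.0), np.float64(-0.0), np.float64(6.0)]
[np.float64(-6.4), np.float64(1.6), np.float64(0.0), np.float64(0.0), np.float64(-0.0), np.float64(6.0)]
[np.float64(-6.4), np.float64(1.6), np.float64(0.0), np.float64(-0.0), np.float64(-0.0), np.float64(6.0)]
[np.float64(-6.4), np.float64(1.6), np.float64(0.0), np.float64(0.0), np.float64(-0.0), np.float64(6.0)]
```

View pics/s3.png

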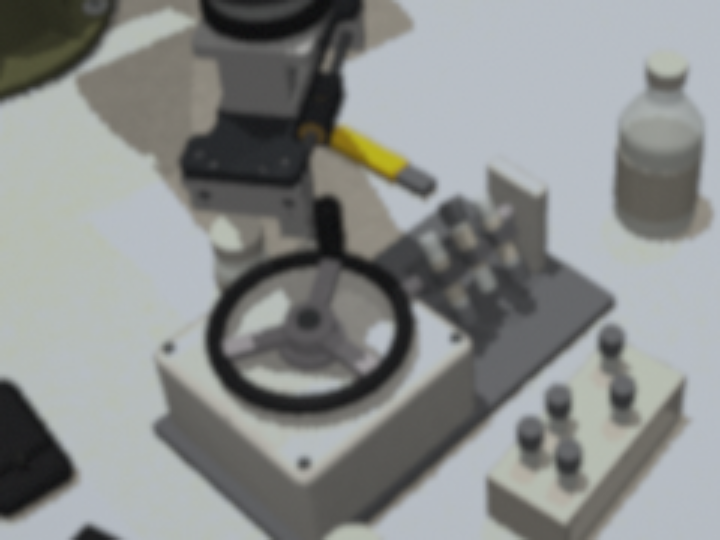

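The handle has moved to (328,225) in the crop and turns clockwise with the finger behind it. I'll continue.

Call:
step_arm([
  {"x":-0.005,"y":0.0015,"z":0.001,"ax":0.0,"ay":0.0,"az":4.0,"claw":0.0},
  {"x":-0.0064,"y":0.0016,"z":0.0,"ax":0.0,"ay":0.0,"az":6.0,"claw":0.0},
  {"x":-0.0064,"y":0.0016,"z":0.0,"ax":0.0,"ay":0.0,"az":6.0,"claw":0.0},
  {"x":-0.0064,"y":0.0016,"z":0.0,"ax":0.0,"ay":0.0,"az":6.0,"claw":0.0},
  {"x":-0.0064,"y":0.0016,"z":0.0,"ax":0.0,"ay":0.0,"az":6.0,"claw":0.0},
])

```text
time_s: 5.13
ee_pos: [0.5471, -0.0188, 0.1231]
eef_rot: [-3.138, 0.003, -3.022]
force: [-3.5, -1.7, 0.7]
grip_width: 0.0004
```

```bash
python3 nx.py 59
```

```text
t 5.13 ee [ 0.5471 -0.0188  0.1231] H-ang 95.5 s 61.9 r 0.0621 yaw -173.1 F [-3.5 -1.7  0.7] q6 -1.79 grip 0.0004
[np.float64(-3.3), np.float64(-0.8), np.float64(1.2), np.float64(-0.2), np.float64(0.2), np.float64(4.9)]
[np.float64(-6.4), np.float64(1.6), np.float64(0.0), np.float64(0.0), np.float64(-0.0), np.float64(6.0)]
[np.float64(-6.4), np.float64(1.6), np.float64(0.0), np.float64(-0.0), np.float64(-0.0), np.float64(6.0)]
[np.float64(-6.4), np.float64(1.6), np.float64(0.0), np.float64(0.0), np.float64(-0.0), np.float64(6.0)]
[np.float64(-6.4), np.float64(1.6), np.float64(0.0), np.float64(0.0), np.float64(-0.0), np.float64(6.0)]
```

Call:
step_arm([
  {"x":-0.005,"y":-0.0005,"z":0.001,"ax":0.0,"ay":0.0,"az":6.5,"claw":0.0},
  {"x":-0.0064,"y":0.0014,"z":0.0,"ax":0.0,"ay":0.0,"az":6.0,"claw":0.0},
  {"x":-0.0064,"y":0.0014,"z":0.0,"ax":0.0,"ay":0.0,"az":6.0,"claw":0.0},
  {"x":-0.0064,"y":0.0014,"z":0.0,"ax":0.0,"ay":0.0,"az":6.0,"claw":0.0},
  {"x":-0.0064,"y":0.0014,"z":0.0,"ax":0.0,"ay":0.0,"az":6.0,"claw":0.0},
])

```text
time_s: 5.55
ee_pos: [0.5798, -0.0141, 0.1223]
eef_rot: [3.141, 0.001, 2.703]
force: [-3.6, 1.3, 0.6]
grip_width: 0.0006
```

```bash
python3 nx.py 91
```

```text
t 5.55 ee [ 0.5798 -0.0141  0.1223] H-ang 66.1 s 91.3 r 0.0621 yaw 154.9 F [-3.6  1.3  0.6] q6 -1.22 grip 0.0006
[np.float64(-6.1), np.float64(-0.7), np.float64(0.3), np.float64(0.0), np.float64(0.1), np.float64(4.9)]
[np.float64(-6.4), np.float64(1.6), np.float64(0.0), np.float64(0.0), np.float64(-0.0), np.float64(6.0)]
[np.float64(-6.4), np.float64(1.6), np.float64(0.0), np.float64(-0.0), np.float64(-0.0), np.float64(6.0)]
[np.float64(-6.4), np.float64(1.6), np.float64(0.0), np.float64(0.0), np.float64(-0.0), np.float64(6.0)]
[np.float64(-6.4), np.float64(1.6), np.float64(0.0), np.float64(0.0), np.float64(-0.0), np.float64(6.0)]
```

Call:
step_arm([
  {"x":-0.0062,"y":-0.0006,"z":0.0,"ax":0.0,"ay":0.0,"az":5.0,"claw":0.0},
  {"x":-0.0064,"y":0.0014,"z":0.0,"ax":0.0,"ay":0.0,"az":6.0,"claw":0.0},
  {"x":-0.0064,"y":0.0014,"z":0.0,"ax":0.0,"ay":0.0,"az":6.0,"claw":0.0},
  {"x":-0.0064,"y":0.0014,"z":0.0,"ax":0.0,"ay":0.0,"az":6.0,"claw":0.0},
  {"x":-0.0064,"y":0.0014,"z":0.0,"ax":0.0,"ay":0.0,"az":6.0,"claw":0.0},
])

```text
time_s: 5.97
ee_pos: [0.6107, -0.025, 0.1224]
eef_rot: [3.137, -0.004, 2.173]
force: [-3.8, 3.6, 0.4]
grip_width: 0.0006
```

```bash
python3 nx.py 121
python3 - <<'E'
from plan import *
p,d=vision.camera("scene"); cv2.imwrite("pics/s4.png",cv2.resize(p[100:330,120:360,::-1],None,fx=2.6,fy=2.6))
E
```

```text
t 5.97 ee [ 0.6107 -0.025   0.1224] H-ang 37.8 s 119.6 r 0.0631 yaw 124.5 F [-3.8  3.6  0.4] q6 -0.71 grip 0.0006
[np.float64(-8.0), np.float64(-1.7), np.float64(0.4), np.float64(0.2), np.float64(-0.2), np.float64(4.5)]
[np.float64(-6.4), np.float64(1.6), np.float64(0.0), np.float64(0.0), np.float64(-0.0), np.float64(6.0)]
[np.float64(-6.4), np.float64(1.6), np.float64(0.0), np.float64(0.0), np.float64(-0.0), np.float64(6.0)]
[np.float64(-6.4), np.float64(1.6), np.float64(0.0), np.float64(0.0), np.float64(-0.0), np.float64(6.0)]
[np.float64(-6.4), np.float64(1.6), np.float64(0.0), np.float64(0.0), np.float64(-0.0), np.float64(6.0)]
```

View pics/s4.png

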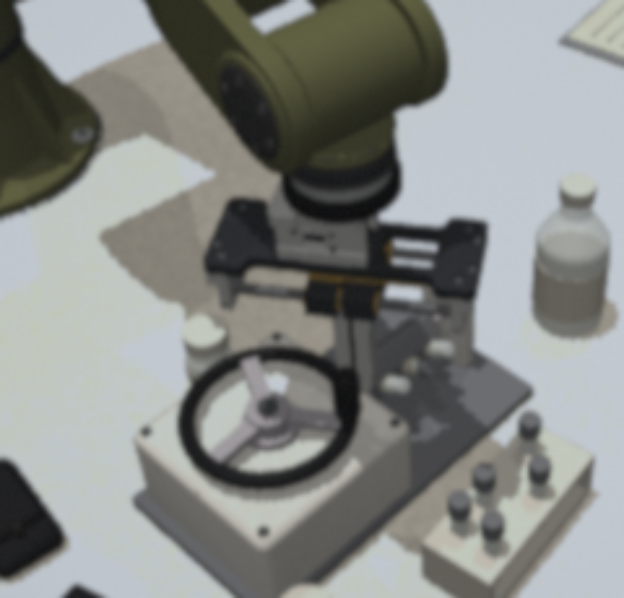

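The handle, at about (347,395) in the crop, has the fingers directly behind it and everything else is undisturbed. I'll continue.

Call:
step_arm([
  {"x":-0.0075,"y":-0.0015,"z":0.0,"ax":0.0,"ay":0.0,"az":5.0,"claw":0.0},
  {"x":-0.0066,"y":0.0012,"z":0.0,"ax":0.0,"ay":0.0,"az":6.0,"claw":0.0},
  {"x":-0.0066,"y":0.0012,"z":0.0,"ax":0.0,"ay":0.0,"az":6.0,"claw":0.0},
  {"x":-0.0066,"y":0.0012,"z":0.0,"ax":0.0,"ay":0.0,"az":6.0,"claw":0.0},
  {"x":-0.0066,"y":0.0012,"z":0.0,"ax":0.0,"ay":0.0,"az":6.0,"claw":0.0},
])

```text
time_s: 6.43
ee_pos: [0.6297, -0.0512, 0.1225]
eef_rot: [3.136, -0.011, 1.655]
force: [-0.5, 4.5, 0.6]
grip_width: 0.0004
```

```bash
python3 nx.py 151
```

```text
t 6.43 ee [ 0.6297 -0.0512  0.1225] H-ang 8.8 s 148.6 r 0.0609 yaw 94.8 F [-0.5  4.5  0.6] q6 -0.23 grip 0.0004
[np.float64(-8.9), np.float64(0.5), np.float64(0.4), np.float64(0.3), np.float64(-0.6), np.float64(4.8)]
[np.float64(-6.4), np.float64(1.6), np.float64(0.0), np.float64(0.0), np.float64(-0.0), np.float64(6.0)]
[np.float64(-6.4), np.float64(1.6), np.float64(0.0), np.float64(-0.0), np.float64(-0.0), np.float64(6.0)]
[np.float64(-6.4), np.float64(1.6), np.float64(0.0), np.float64(0.0), np.float64(-0.0), np.float64(6.0)]
[np.float64(-6.4), np.float64(1.6), np.float64(0.0), np.float64(0.0), np.float64(-0.0), np.float64(6.0)]
```

Call:
step_arm([
  {"x":-0.0085,"y":0.0005,"z":0.0,"ax":0.3,"ay":-0.5,"az":5.0,"claw":0.0},
  {"x":-0.0066,"y":0.0014,"z":0.0,"ax":0.0,"ay":0.0,"az":6.0,"claw":0.0},
  {"x":-0.0066,"y":0.0014,"z":0.0,"ax":0.0,"ay":0.0,"az":6.0,"claw":0.0},
  {"x":-0.0066,"y":0.0014,"z":0.0,"ax":0.0,"ay":0.0,"az":6.0,"claw":0.0},
  {"x":-0.0066,"y":0.0014,"z":0.0,"ax":0.0,"ay":0.0,"az":6.0,"claw":0.0},
])

```text
time_s: 6.85
ee_pos: [0.6351, -0.0826, 0.1225]
eef_rot: [3.14, -0.009, 1.14]
force: [1.3, 3.8, -0.4]
grip_width: 0.0003
```

```bash
python3 nx.py 181
```

```text
t 6.85 ee [ 0.6351 -0.0826  0.1225] H-ang -19.9 s 177.3 r 0.0602 yaw 65.3 F [ 1.3  3.8 -0.4] q6 0.24 grip 0.0003
[np.float64(-10.3), np.float64(1.5), np.float64(0.4), np.float64(0.1), np.float64(-0.5), np.float64(5.3)]
[np.float64(-6.4), np.float64(1.6), np.float64(0.0), np.float64(-0.0), np.float64(-0.0), np.float64(6.0)]
[np.float64(-6.4), np.float64(1.6), np.float64(0.0), np.float64(0.0), np.float64(-0.0), np.float64(6.0)]
[np.float64(-6.4), np.float64(1.6), np.float64(0.0), np.float64(-0.0), np.float64(-0.0), np.float64(6.0)]
[np.float64(-6.4), np.float64(1.6), np.float64(0.0), np.float64(0.0), np.float64(-0.0), np.float64(6.0)]
```

Call:
step_arm([
  {"x":-0.0095,"y":0.0015,"z":0.0,"ax":0.0,"ay":-0.5,"az":5.0,"claw":0.0},
  {"x":-0.0066,"y":0.0016,"z":0.0,"ax":0.0,"ay":0.0,"az":6.0,"claw":0.0},
  {"x":-0.0066,"y":0.0016,"z":0.0,"ax":0.0,"ay":0.0,"az":6.0,"claw":0.0},
  {"x":-0.0066,"y":0.0016,"z":0.0,"ax":0.0,"ay":0.0,"az":6.0,"claw":0.0},
  {"x":-0.0066,"y":0.0016,"z":0.0,"ax":0.0,"ay":0.0,"az":6.0,"claw":0.0},
])

```text
time_s: 7.27
ee_pos: [0.6245, -0.1135, 0.1225]
eef_rot: [3.139, -0.011, 0.625]
force: [2.8, 2.5, -1.0]
grip_width: 0.0006
```

```bash
python3 nx.py 211
```

```text
t 7.27 ee [ 0.6245 -0.1135  0.1225] H-ang -49.5 s 206.9 r 0.0598 yaw 35.8 F [ 2.8  2.5 -1. ] q6 0.7 grip 0.0006
[np.float64(-10.6), np.float64(1.9), np.float64(0.4), np.float64(0.1), np.float64(-0.6), np.float64(5.8)]
[np.float64(-6.4), np.float64(1.6), np.float64(0.0), np.float64(0.0), np.float64(-0.0), np.float64(6.0)]
[np.float64(-6.4), np.float64(1.6), np.float64(0.0), np.float64(0.0), np.float64(-0.0), np.float64(6.0)]
[np.float64(-6.4), np.float64(1.6), np.float64(0.0), np.float64(-0.0), np.float64(-0.0), np.float64(6.0)]
[np.float64(-6.4), np.float64(1.6), np.float64(0.0), np.float64(0.0), np.float64(-0.0), np.float64(6.0)]
```

Call:
step_arm([
  {"x":-0.0095,"y":0.0019,"z":0.0,"ax":0.0,"ay":-0.5,"az":6.0,"claw":0.0},
  {"x":-0.0066,"y":0.0016,"z":0.0,"ax":0.0,"ay":0.0,"az":6.0,"claw":0.0},
  {"x":-0.0066,"y":0.0016,"z":0.0,"ax":0.0,"ay":0.0,"az":6.0,"claw":0.0},
  {"x":-0.0066,"y":0.0016,"z":0.0,"ax":0.0,"ay":0.0,"az":6.0,"claw":0.0},
  {"x":-0.0066,"y":0.0016,"z":0.0,"ax":0.0,"ay":0.0,"az":6.0,"claw":0.0},
])

```text
time_s: 7.68
ee_pos: [0.5989, -0.1343, 0.1226]
eef_rot: [3.141, -0.015, 0.091]
force: [5.0, -0.7, -1.6]
grip_width: 0.0003
```

```bash
python3 nx.py 240
python3 - <<'E'
from plan import *
p,d=vision.camera("scene"); cv2.imwrite("pics/s5.png",cv2.resize(p[100:330,120:360,::-1],None,fx=2.6,fy=2.6))
E
```

```text
t 7.68 ee [ 0.5989 -0.1343  0.1226] H-ang -80.1 s 237.5 r 0.0583 yaw 5.2 F [ 5.  -0.7 -1.6] q6 1.2 grip 0.0003
[np.float64(-8.8), np.float64(3.1), np.float64(0.5), np.float64(-0.0), np.float64(-0.9), np.float64(4.2)]
[np.float64(-6.4), np.float64(1.6), np.float64(0.0), np.float64(-0.0), np.float64(-0.0), np.float64(6.0)]
[np.float64(-6.4), np.float64(1.6), np.float64(0.0), np.float64(0.0), np.float64(-0.0), np.float64(6.0)]
[np.float64(-6.4), np.float64(1.6), np.float64(0.0), np.float64(0.0), np.float64(-0.0), np.float64(6.0)]
[np.float64(-6.4), np.float64(1.6), np.float64(0.0), np.float64(0.0), np.float64(-0.0), np.float64(6.0)]
```

View pics/s5.png

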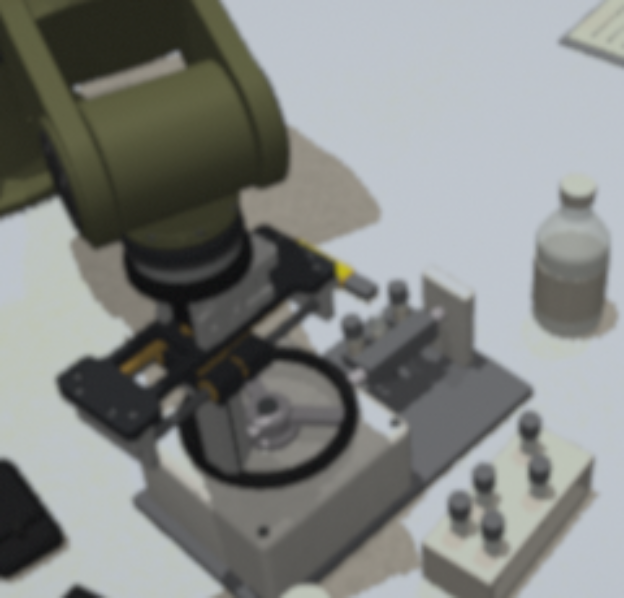

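The fingers, at (225,440) in the crop, now hide the handle from the scene camera, and the 5 N reaction shows contact. I'll continue.

Call:
step_arm([
  {"x":-0.0085,"y":0.003,"z":0.0,"ax":0.0,"ay":-0.8,"az":4.5,"claw":0.0},
  {"x":-0.0065,"y":0.0017,"z":0.0,"ax":0.0,"ay":0.0,"az":6.0,"claw":0.0},
  {"x":-0.0065,"y":0.0017,"z":0.0,"ax":0.0,"ay":0.0,"az":6.0,"claw":0.0},
  {"x":-0.0065,"y":0.0017,"z":0.0,"ax":0.0,"ay":0.0,"az":6.0,"claw":0.0},
  {"x":-0.0065,"y":0.0017,"z":0.0,"ax":0.0,"ay":0.0,"az":6.0,"claw":0.0},
])

```text
time_s: 8.15
ee_pos: [0.5666, -0.1407, 0.123]
eef_rot: [-3.139, -0.009, -0.409]
force: [3.8, -1.9, -2.7]
grip_width: 0.0004
```

```bash
python3 nx.py 270
```

```text
t 8.15 ee [ 0.5666 -0.1407  0.123 ] H-ang -110.8 s 268.2 r 0.0589 yaw -23.4 F [ 3.8 -1.9 -2.7] q6 1.67 grip 0.0004
[np.float64(-8.2), np.float64(2.7), np.float64(0.9), np.float64(-0.2), np.float64(-0.5), np.float64(5.6)]
[np.float64(-6.4), np.float64(1.6), np.float64(0.0), np.float64(0.0), np.float64(-0.0), np.float64(6.0)]
[np.float64(-6.4), np.float64(1.6), np.float64(0.0), np.float64(-0.0), np.float64(-0.0), np.float64(6.0)]
[np.float64(-6.4), np.float64(1.6), np.float64(0.0), np.float64(0.0), np.float64(-0.0), np.float64(6.0)]
[np.float64(-6.4), np.float64(1.6), np.float64(0.0), np.float64(0.0), np.float64(-0.0), np.float64(6.0)]
```

Call:
step_arm([
  {"x":-0.008,"y":0.0026,"z":0.0005,"ax":0.0,"ay":-0.5,"az":5.5,"claw":0.0},
  {"x":-0.0065,"y":0.0017,"z":0.0,"ax":0.0,"ay":0.0,"az":6.0,"claw":0.0},
  {"x":-0.0065,"y":0.0017,"z":0.0,"ax":0.0,"ay":0.0,"az":6.0,"claw":0.0},
  {"x":-0.0065,"y":0.0017,"z":0.0,"ax":0.0,"ay":0.0,"az":6.0,"claw":0.0},
  {"x":-0.0065,"y":0.0017,"z":0.0,"ax":0.0,"ay":0.0,"az":6.0,"claw":0.0},
])

```text
time_s: 8.57
ee_pos: [0.5359, -0.1303, 0.1231]
eef_rot: [-3.134, -0.007, -0.924]
force: [2.2, -4.0, -3.2]
grip_width: 0.0007
```

```bash
python3 nx.py 299
python3 - <<'E'
from plan import *
p,d=vision.camera("scene"); cv2.imwrite("pics/s6.png",cv2.resize(p[100:330,120:360,::-1],None,fx=2.6,fy=2.6))
E
```

```text
t 8.57 ee [ 0.5359 -0.1303  0.1231] H-ang -140.8 s 298.2 r 0.0593 yaw -52.9 F [ 2.2 -4.  -3.2] q6 2.19 grip 0.0007
[np.float64(-7.1), np.float64(2.2), np.float64(1.0), np.float64(-0.5), np.float64(-0.4), np.float64(5.1)]
[np.float64(-6.3), np.float64(-0.3), np.float64(-0.0), np.float64(0.0), np.float64(0.0), np.float64(0.0)]
[np.float64(-6.2), np.float64(-0.9), np.float64(-0.0), np.float64(0.0), np.float64(0.0), np.float64(0.0)]
[np.float64(-6.1), np.float64(-1.6), np.float64(-0.0), np.float64(0.0), np.float64(0.0), np.float64(0.0)]
[np.float64(-5.9), np.float64(-2.2), np.float64(-0.0), np.float64(0.0), np.float64(0.0), np.float64(0.0)]
```

View pics/s6.png

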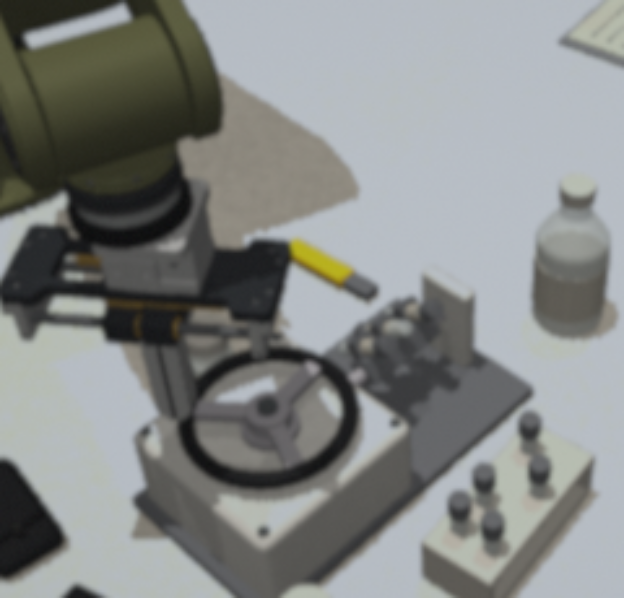

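Call:
step_arm([
  {"x":-0.007,"y":0.002,"z":0.0005,"ax":-0.3,"ay":-0.4,"az":5.0,"claw":0.0},
  {"x":-0.0063,"y":-0.0003,"z":0.0,"ax":0.0,"ay":0.0,"az":0.0,"claw":0.0},
  {"x":-0.0062,"y":-0.0009,"z":0.0,"ax":0.0,"ay":0.0,"az":0.0,"claw":0.0},
  {"x":-0.006,"y":-0.0016,"z":0.0,"ax":0.0,"ay":0.0,"az":0.0,"claw":0.0},
])

```text
time_s: 8.95
ee_pos: [0.5235, -0.1083, 0.1232]
eef_rot: [-3.137, -0.004, -0.999]
force: [3.2, -2.9, -3.2]
grip_width: 0.0008
```

```bash
python3 nx.py 324
python3 - <<'E'
from plan import *
p,d=vision.camera("scene"); cv2.imwrite("pics/s7.png",cv2.resize(p[100:330,120:360,::-1],None,fx=2.6,fy=2.6))
E
```

```text
t 8.95 ee [ 0.5235 -0.1083  0.1232] H-ang -165.6 s 323.0 r 0.0591 yaw -57.2 F [ 3.2 -2.9 -3.2] q6 2.3 grip 0.0008
[np.float64(-7.1), np.float64(-1.6), np.float64(1.2), np.float64(-0.3), np.float64(-0.2), np.float64(0.8)]
[np.float64(-5.6), np.float64(-2.9), np.float64(-0.0), np.float64(0.0), np.float64(0.0), np.float64(0.0)]
[np.float64(-5.2), np.float64(-3.5), np.float64(-0.0), np.float64(0.0), np.float64(0.0), np.float64(0.0)]
[np.float64(-4.8), np.float64(-4.0), np.float64(-0.0), np.float64(0.0), np.float64(0.0), np.float64(0.0)]
[np.float64(-4.4), np.float64(-4.5), np.float64(-0.0), np.float64(0.0), np.float64(0.0), np.float64(0.0)]
```

View pics/s7.png

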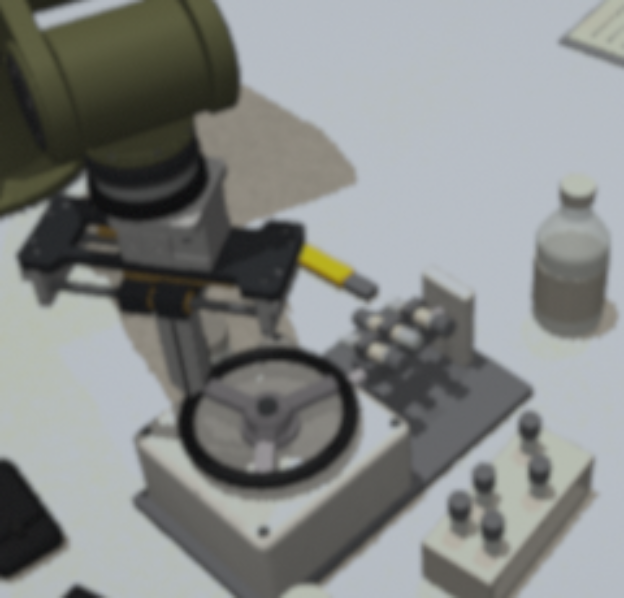

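Call:
step_arm([
  {"x":-0.007,"y":-0.0016,"z":0.001,"ax":0.0,"ay":0.0,"az":1.0,"claw":0.0},
  {"x":-0.0056,"y":-0.0029,"z":0.0,"ax":0.0,"ay":0.0,"az":0.0,"claw":0.0},
  {"x":-0.0052,"y":-0.0035,"z":0.0,"ax":0.0,"ay":0.0,"az":0.0,"claw":0.0},
  {"x":-0.002,"y":-0.002,"z":0.0,"ax":0.0,"ay":0.0,"az":0.0,"claw":0.0},
])

```text
time_s: 9.33
ee_pos: [0.5223, -0.0839, 0.1231]
eef_rot: [-3.135, -0.006, -1.005]
force: [2.5, -3.5, -2.3]
grip_width: 0.0005
```

```bash
python3 nx.py 345 3
python3 - <<'E'
from plan import *
p,d=vision.camera("scene"); cv2.imwrite("pics/s8.png",cv2.resize(p[150:330,120:360,::-1],None,fx=3,fy=3))
E
```

```text
t 9.33 ee [ 0.5223 -0.0839  0.1231] H-ang 170.4 s 347.0 r 0.0591 yaw -57.6 F [ 2.5 -3.5 -2.3] q6 2.35 grip 0.0005
[np.float64(-1.4), np.float64(0.1), np.float64(1.1), np.float64(-0.4), np.float64(-0.3), np.float64(0.4)]
[np.float64(-2.3), np.float64(-2.2), np.float64(-0.0), np.float64(0.0), np.float64(0.0), np.float64(0.0)]
[np.float64(-2.1), np.float64(-2.3), np.float64(-0.0), np.float64(0.0), np.float64(0.0), np.float64(0.0)]
[np.float64(-2.0), np.float64(-2.4), np.float64(-0.0), np.float64(0.0), np.float64(0.0), np.float64(0.0)]
[np.float64(-1.9), np.float64(-2.5), np.float64(-0.0), np.float64(0.0), np.float64(0.0), np.float64(0.0)]
```

View pics/s8.png

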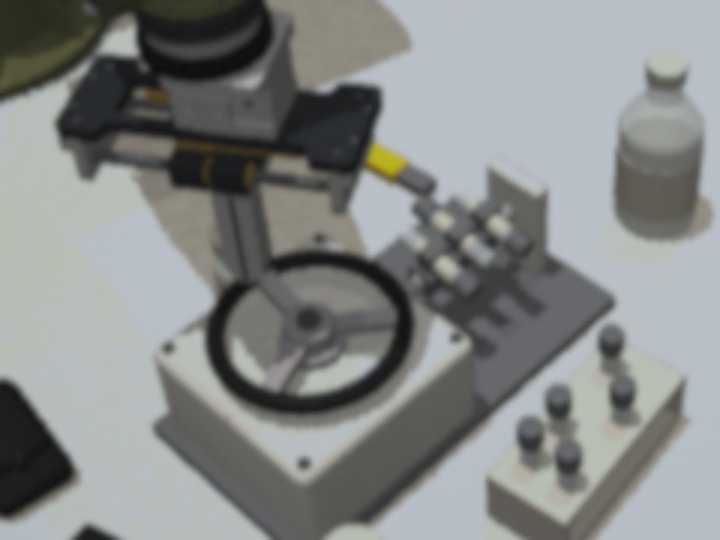

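The spokes now stand near their starting angles and the fingers hide the handle. I'll push a bit further, stop short, back off and measure.

Call:
step_arm([
  {"x":-0.003,"y":-0.0015,"z":0.001,"ax":0.0,"ay":0.0,"az":0.0,"claw":0.0},
  {"x":-0.001,"y":-0.001,"z":0.0,"ax":0.0,"ay":0.0,"az":0.0,"claw":0.0},
  {"x":0.0,"y":0.0,"z":0.0,"ax":0.0,"ay":0.0,"az":0.0,"claw":0.0},
])

```text
time_s: 9.63
ee_pos: [0.5234, -0.0787, 0.1228]
eef_rot: [-3.134, -0.007, -1.002]
force: [2.7, -2.9, -2.0]
grip_width: 0.0007
```

```bash
python3 nx.py 350 2
cat > spk.py <<'E'
from plan import *
def prof(im):
    a=np.radians(np.arange(0,360,.5)); out=0
    for r in (.030,.034,.038,.042,.046):
        P=np.c_[C0[0]+.002+r*np.cos(a),C0[1]-.0017+r*np.sin(a),np.full(len(a),.104)]
        uv=proj("scene",P).astype(np.float32)
        out=out+cv2.remap(im,uv[:,0],uv[:,1],cv2.INTER_LINEAR)[:,0].astype(float)
    return out/5
E
python3 - <<'E'
from spk import *
p,d=vision.camera("scene"); cv2.imwrite("pics/s9.png",p[:,:,::-1])
a=prof(cv2.imread("pics/scene0.png",0)); b=prof(cv2.imread("pics/s9.png",0))
for lo,hi in ((15,60),(250,300),(140,175)):
    print(lo,a[lo*2:hi*2:5].round().astype(int),b[lo*2:hi*2:5].round().astype(int))
cv2.imwrite("pics/s9c.png",cv2.resize(p[150:330,120:360,::-1],None,fx=3,fy=3))
E
```

```text
t 9.63 ee [ 0.5234 -0.0787  0.1228] H-ang 165.4 s 352.0 r 0.0592 yaw -57.4 F [ 2.7 -2.9 -2. ] q6 2.35 grip 0.0007
[np.float64(-0.6), np.float64(0.8), np.float64(0.8), np.float64(-0.5), np.float64(-0.4), np.float64(0.6)]
[np.float64(-1.4), np.float64(-1.5), np.float64(-0.0), np.float64(0.0), np.float64(0.0), np.float64(0.0)]
[np.float64(-1.4), np.float64(-1.6), np.float64(-0.0), np.float64(0.0), np.float64(0.0), np.float64(0.0)]
[np.float64(-1.3), np.float64(-1.6), np.float64(-0.0), np.float64(0.0), np.float64(0.0), np.float64(0.0)]
[np.float64(-1.2), np.float64(-1.7), np.float64(-0.0), np.float64(0.0), np.float64(0.0), np.float64(0.0)]
15 [119 110 102  95  89  88  96 113 130 142 147 149 150 152 157 162 168 172] [150 140 130 122 117 113 108  99  90  84  82  86  90  94  96  96  98 100]
250 [176 176 175 174 171 166 159 152 149 148 148 146 137 120  98  86  87  93
  98 104] [158 160 162 163 163 162 161 161 160 159 155 150 147 146 146 145 139 124
 105  93]
140 [137 133 132 138 144 147 148 148 146 140 130 128 134 141] [125 124 124 124 122 118 112 106 103 102 102 101  97  91]
```

View pics/s9c.png

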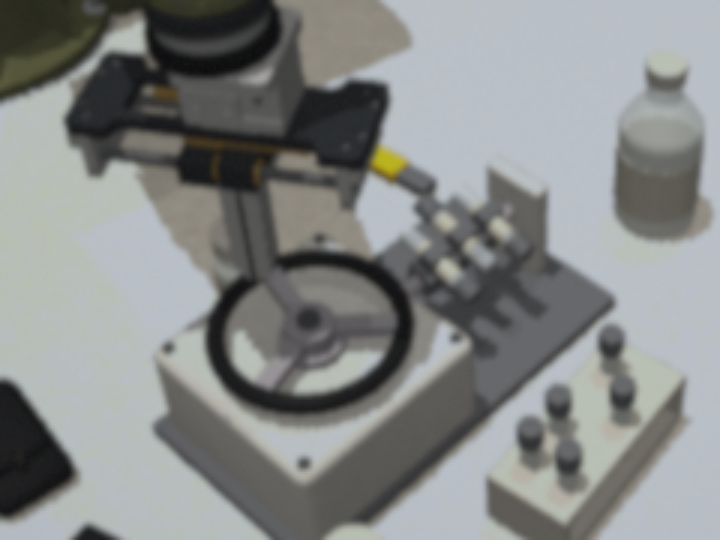

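The spoke edges in the scene image sit about 11° short of their starting angles. I'll push about 7° more and compare again.

Call:
step_arm([
  {"x":-0.002,"y":-0.0015,"z":0.001,"ax":0.0,"ay":0.0,"az":0.0,"claw":0.0},
  {"x":-0.0018,"y":-0.0022,"z":0.0,"ax":0.0,"ay":0.0,"az":0.0,"claw":0.0},
  {"x":-0.0008,"y":-0.001,"z":0.0,"ax":0.0,"ay":0.0,"az":0.0,"claw":0.0},
  {"x":0.0,"y":0.0,"z":0.0,"ax":0.0,"ay":0.0,"az":0.0,"claw":0.0},
])

```text
time_s: 10.02
ee_pos: [0.5256, -0.0731, 0.1222]
eef_rot: [-3.133, -0.009, -1.002]
force: [2.3, -2.8, 0.6]
grip_width: 0.0004
```

```bash
python3 nx.py 355 2
cat > cmp.py <<'E'
from spk import *
def shift(f):
    a=prof(cv2.imread("pics/scene0.png",0)); b=prof(cv2.imread(f,0))
    for lo,hi in ((262,300),(15,45),(262,320)):
        best=[]
        for k in range(-20,50):
            A=a[lo*2:hi*2]; B=np.roll(b,-k)[lo*2:hi*2]
            best.append(np.corrcoef(A,B)[0,1])
        k=int(np.argmax(best)); print("spoke",lo,hi,"remaining deg",(k-20)/2,"corr",round(best[k],3))
E
python3 - <<'E'
from cmp import *
p,d=vision.camera("scene"); cv2.imwrite("pics/s10.png",p[:,:,::-1])
shift("pics/s9.png"); shift("pics/s10.png")
E
```

```text
t 10.02 ee [ 0.5256 -0.0731  0.1222] H-ang 159.6 s 357.8 r 0.0588 yaw -57.4 F [ 2.3 -2.8  0.6] q6 2.37 grip 0.0004
[np.float64(-0.4), np.float64(1.6), np.float64(0.2), np.float64(-0.5), np.float64(-0.5), np.float64(0.6)]
[np.float64(-1.3), np.float64(-1.7), np.float64(-0.0), np.float64(0.0), np.float64(0.0), np.float64(0.0)]
[np.float64(-1.2), np.float64(-1.7), np.float64(-0.0), np.float64(0.0), np.float64(0.0), np.float64(0.0)]
[np.float64(-1.2), np.float64(-1.7), np.float64(-0.0), np.float64(0.0), np.float64(0.0), np.float64(0.0)]
[np.float64(-1.1), np.float64(-1.8), np.float64(-0.0), np.float64(0.0), np.float64(0.0), np.float64(0.0)]
spoke 262 300 remaining deg 9.5 corr 0.994
spoke 15 45 remaining deg 17.0 corr 0.841
spoke 262 320 remaining deg 9.0 corr 0.98
spoke 262 300 remaining deg 4.0 corr 0.996
spoke 15 45 remaining deg 24.5 corr 0.923
spoke 262 320 remaining deg 4.5 corr 0.987
```

Call:
step_arm([
  {"x":0.012,"y":0.0,"z":0.0,"ax":0.0,"ay":0.0,"az":0.0,"claw":0.0},
  {"x":0.012,"y":0.0,"z":-0.001,"ax":0.0,"ay":0.0,"az":0.0,"claw":0.0},
  {"x":0.0,"y":0.0,"z":-0.03,"ax":0.0,"ay":0.0,"az":0.0,"claw":0.0},
  {"x":0.0,"y":0.0,"z":-0.035,"ax":0.0,"ay":0.0,"az":0.0,"claw":0.0},
  {"x":0.0,"y":0.0,"z":-0.025,"ax":0.0,"ay":0.0,"az":0.0,"claw":0.0},
])

```text
time_s: 10.48
ee_pos: [0.5365, -0.096, 0.2104]
eef_rot: [3.141, 0.004, -1.002]
force: [-0.4, -0.2, 0.6]
grip_width: 0.0004
```

Call:
step_arm([
  {"x":0.02,"y":0.02,"z":0.0,"ax":0.0,"ay":0.0,"az":0.0,"claw":0.0},
  {"x":0.03,"y":0.02,"z":0.0,"ax":0.0,"ay":0.0,"az":0.0,"claw":0.0},
  {"x":0.03,"y":0.02,"z":0.0,"ax":0.0,"ay":0.0,"az":0.0,"claw":0.0},
  {"x":0.03,"y":0.02,"z":0.0,"ax":0.0,"ay":0.0,"az":0.0,"claw":0.0},
  {"x":0.03,"y":0.02,"z":0.0,"ax":0.0,"ay":0.0,"az":0.0,"claw":0.0},
])

```text
time_s: 10.9
ee_pos: [0.531, -0.2734, 0.2183]
eef_rot: [-3.134, -0.001, -0.994]
force: [1.3, 0.0, -0.4]
grip_width: 0.0007
```

Run:
```python
from cmp import *
for n in ("scene","top"):
    p,d=vision.camera(n); cv2.imwrite(f"pics/{n}11.png",p[:,:,::-1]); np.save(f"{n}11.npy",d)
shift("pics/scene11.png")
show([])
```

```text
spoke 262 300 remaining deg 4.5 corr 0.999
spoke 15 45 remaining deg 4.5 corr 1.0
spoke 262 320 remaining deg 4.5 corr 0.998
t 11.0 ee [ 0.5303 -0.2761  0.2174] H-ang -105.5 s 262.9 r 0.1893 yaw -57.2 F [0.7 0.9 0.1] q6 2.02 grip 0.0004
```

View pics/scene11.png

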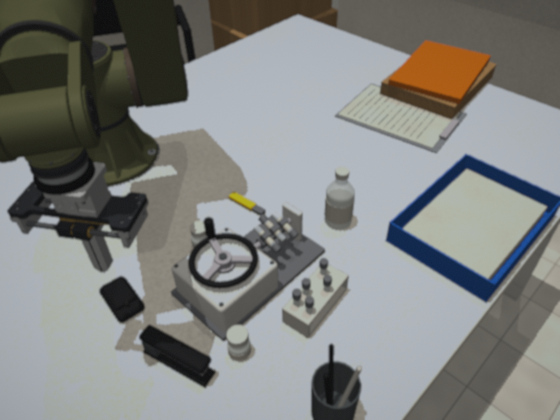

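View pics/top11.png

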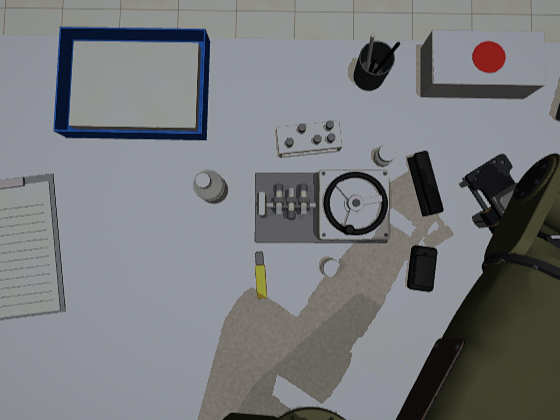

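Everything else is in place. In the scene view the handle top is at (209,224) and in the top view the handle is near (349,230). All spoke correlations agree that 4.5° remains, so I'll check that on the handle itself and plan the return.

```bash
cat > hd.py <<'E'
from plan import *
def han(n,tag):
    im=cv2.imread(f"pics/{n}{tag}.png"); d=np.load(f"{n}{tag}.npy"); P=cloud(n,d)
    x0,y0,x1,y1=dict(top=(318,168,392,245),scene=(170,205,285,300))[n]
    m=np.zeros((420,560),bool); m[y0:y1,x0:x1]=1
    h=m&(P[...,2]>.138)&(im.max(2)<60)&(d>0)
    uv=np.argwhere(h).mean(0)[::-1]
    c=dict(top=[.5691,-.0767],scene=[.573,-.0802])[n]
    q=ray(n,uv,.152 if n=="top" else .147)[0,:2]-c
    print(n,tag,h.sum(),uv.round(2),"ang",np.degrees(np.arctan2(q[1],q[0])).round(2),np.hypot(*q).round(4))
E
python3 - <<'E'
from hd import *
for n in("top","scene"):
    for t in("0","11"): han(n,t)
o=ctrl.get_obs(); p=np.array([*o['ee_pos'],-57.3]); t=np.array([.538,-.094,.215,-57.4])
show([p+(t-p)*k/5 for k in range(1,6)]+[[.538,-.094,.122,-57.4]])
E
```

```text
top 0 82 [346.57 228.7 ] ang 157.29 0.0608
top 11 85 [348.86 229.64] ang 161.79 0.0609
scene 0 66 [210.79 222.36] ang 157.31 0.0595
scene 11 67 [208.51 223.15] ang 161.75 0.0594
t 11.0 ee [ 0.5303 -0.2761  0.2174] H-ang -105.5 s 262.9 r 0.1893 yaw -57.2 F [0.7 0.9 0.1] q6 2.02 grip 0.0004
[np.float64(-29.8), np.float64(-21.0), np.float64(0.6), np.float64(-0.4), np.float64(-0.1), np.float64(0.1)]
[np.float64(-29.8), np.float64(-21.0), np.float64(0.5), np.float64(0.0), np.float64(-0.0), np.float64(0.0)]
[np.float64(-29.8), np.float64(-21.0), np.float64(0.5), np.float64(0.0), np.float64(-0.0), np.float64(0.0)]
[np.float64(-29.8), np.float64(-20.9), np.float64(0.5), np.float64(0.0), np.float64(-0.0), np.float64(0.0)]
[np.float64(-29.9), np.float64(-20.9), np.float64(0.5), np.float64(-0.0), np.float64(-0.0), np.float64(0.0)]
[np.float64(0.0), np.float64(-0.0), np.float64(93.0), np.float64(0.0), np.float64(0.0), np.float64(0.0)]
```

Call:
step_arm([
  {"x":-0.03,"y":-0.021,"z":0.0,"ax":0.0,"ay":0.0,"az":0.0,"claw":0.0},
  {"x":-0.03,"y":-0.021,"z":0.0,"ax":0.0,"ay":0.0,"az":0.0,"claw":0.0},
  {"x":-0.03,"y":-0.021,"z":0.0,"ax":0.0,"ay":0.0,"az":0.0,"claw":0.0},
  {"x":-0.028,"y":-0.02,"z":0.0,"ax":0.0,"ay":0.0,"az":0.0,"claw":0.0},
  {"x":-0.02,"y":-0.014,"z":0.0,"ax":0.0,"ay":0.0,"az":0.0,"claw":0.0},
])

```text
time_s: 11.42
ee_pos: [0.537, -0.1102, 0.2159]
eef_rot: [-3.137, 0.004, -1.012]
force: [1.0, -0.5, 0.2]
grip_width: 0.001
```

Run:
```python
from plan import *
show([[.538,-.094,.215,-57.4],[.538,-.094,.122,-57.4]])
```

```text
t 11.42 ee [ 0.537  -0.1102  0.2159] H-ang -159.3 s 316.7 r 0.0466 yaw -58.0 F [ 1.  -0.5  0.2] q6 2.31 grip 0.001
[np.float64(-13.2), np.float64(-9.5), np.float64(1.0), np.float64(-0.3), np.float64(0.2), np.float64(-0.6)]
[np.float64(0.0), np.float64(-0.0), np.float64(93.0), np.float64(0.0), np.float64(0.0), np.float64(0.0)]
```

Call:
step_arm([
  {"x":-0.009,"y":-0.0075,"z":0.0,"ax":0.0,"ay":0.0,"az":0.0,"claw":0.0},
  {"x":0.0,"y":0.0,"z":0.02,"ax":0.0,"ay":0.0,"az":0.0,"claw":0.0},
  {"x":0.0,"y":0.0,"z":0.03,"ax":0.0,"ay":0.0,"az":0.0,"claw":0.0},
  {"x":0.0,"y":0.0,"z":0.027,"ax":0.0,"ay":0.0,"az":0.0,"claw":0.0},
  {"x":0.0,"y":0.0,"z":0.008,"ax":0.0,"ay":0.0,"az":0.0,"claw":0.0},
])

```text
time_s: 11.83
ee_pos: [0.5418, -0.0942, 0.1318]
eef_rot: [-3.132, 0.002, -1.005]
force: [0.4, -0.3, -1.2]
grip_width: 0.0001
```

Run:
```python
from plan import *
show([[.5272,-.0687,.122,-57.4]])
```

```text
t 11.83 ee [ 0.5418 -0.0942  0.1318] H-ang -179.3 s 336.7 r 0.0389 yaw -57.6 F [ 0.4 -0.3 -1.2] q6 2.33 grip 0.0001
[np.float64(-29.3), np.float64(-1.3), np.float64(9.9), np.float64(-0.6), np.float64(0.1), np.float64(-0.2)]
```

Call:
step_arm([
  {"x":-0.008,"y":-0.001,"z":0.006,"ax":0.0,"ay":0.0,"az":0.0,"claw":0.0},
  {"x":-0.008,"y":0.0,"z":0.001,"ax":0.0,"ay":0.0,"az":0.0,"claw":0.0},
  {"x":-0.005,"y":0.0,"z":0.0,"ax":0.0,"ay":0.0,"az":0.0,"claw":0.0},
  {"x":0.0,"y":0.0,"z":0.0,"ax":0.0,"ay":0.0,"az":0.0,"claw":0.0},
])

```text
time_s: 12.17
ee_pos: [0.5307, -0.0755, 0.1248]
eef_rot: [-3.133, 0.003, -1.007]
force: [-0.8, -0.6, -0.5]
grip_width: 0.0011
```

Run:
```python
from cmp import *
show([[.5272,-.0687,.122,-57.4]])
p,d=vision.camera("scene"); cv2.imwrite("pics/s12.png",p[:,:,::-1]); shift("pics/s12.png")
```

```text
t 12.17 ee [ 0.5307 -0.0755  0.1248] H-ang 160.0 s 357.4 r 0.0531 yaw -57.7 F [-0.8 -0.6 -0.5] q6 2.36 grip 0.0011
[np.float64(-7.7), np.float64(-0.6), np.float64(2.8), np.float64(-0.5), np.float64(0.2), np.float64(-0.3)]
spoke 262 300 remaining deg 4.0 corr 0.996
spoke 15 45 remaining deg 23.0 corr 0.884
spoke 262 320 remaining deg 5.0 corr 0.827
```

Call:
step_arm([
  {"x":-0.003,"y":0.0,"z":0.002,"ax":0.0,"ay":0.0,"az":0.0,"claw":0.0},
  {"x":-0.0025,"y":-0.001,"z":0.0,"ax":0.0,"ay":0.0,"az":0.0,"claw":0.0},
  {"x":0.0,"y":0.0,"z":0.0,"ax":0.0,"ay":0.0,"az":0.0,"claw":0.0},
])

```text
time_s: 12.47
ee_pos: [0.5299, -0.0705, 0.1254]
eef_rot: [-3.13, -0.0, -1.007]
force: [0.6, 0.2, 0.7]
grip_width: 0.0008
```

Run:
```python
from cmp import *
show([[.5272,-.0687,.122,-57.4]])
p,d=vision.camera("scene"); cv2.imwrite("pics/s13.png",p[:,:,::-1]); shift("pics/s13.png")
```

```text
t 12.47 ee [ 0.5299 -0.0705  0.1254] H-ang 155.4 s 2.0 r 0.0558 yaw -57.7 F [0.6 0.2 0.7] q6 2.37 grip 0.0008
[np.float64(-3.0), np.float64(1.3), np.float64(3.4), np.float64(-0.7), np.float64(-0.0), np.float64(-0.3)]
spoke 262 300 remaining deg 4.0 corr 0.995
spoke 15 45 remaining deg 22.5 corr 0.979
spoke 262 320 remaining deg 4.5 corr 0.936
```

Call:
step_arm([
  {"x":-0.002,"y":0.0,"z":0.002,"ax":0.0,"ay":0.0,"az":0.0,"claw":0.0},
  {"x":-0.001,"y":0.0,"z":0.001,"ax":0.0,"ay":0.0,"az":0.0,"claw":0.0},
  {"x":0.0,"y":0.0,"z":0.0,"ax":0.0,"ay":0.0,"az":0.0,"claw":0.0},
])

```text
time_s: 12.77
ee_pos: [0.53, -0.0692, 0.124]
eef_rot: [-3.126, -0.005, -1.007]
force: [-0.1, -0.6, -0.4]
grip_width: 0.0003
```

```bash
cat > c2.py <<'E'
from cmp import *
import sys
show([[.5272,-.0687,.122,-57.4]])
p,d=vision.camera("scene"); f=f"pics/{sys.argv[1]}.png"; cv2.imwrite(f,p[:,:,::-1]); shift(f)
E
python3 c2.py s14
```

```text
t 12.77 ee [ 0.53   -0.0692  0.124 ] H-ang 154.1 s 3.3 r 0.0562 yaw -57.7 F [-0.1 -0.6 -0.4] q6 2.37 grip 0.0003
[np.float64(-1.9), np.float64(2.1), np.float64(1.9), np.float64(-0.9), np.float64(-0.3), np.float64(-0.3)]
spoke 262 300 remaining deg 2.5 corr 0.995
spoke 15 45 remaining deg 24.5 corr 0.856
spoke 262 320 remaining deg 2.5 corr 0.965
```

Call:
step_arm([
  {"x":-0.0015,"y":0.0,"z":0.001,"ax":0.0,"ay":0.0,"az":0.0,"claw":0.0},
  {"x":-0.001,"y":0.0,"z":0.001,"ax":0.0,"ay":0.0,"az":0.0,"claw":0.0},
  {"x":0.0,"y":0.0,"z":0.0,"ax":0.0,"ay":0.0,"az":0.0,"claw":0.0},
])

```text
time_s: 13.07
ee_pos: [0.5299, -0.0679, 0.1229]
eef_rot: [-3.124, -0.008, -1.008]
force: [0.0, -0.9, -0.9]
grip_width: 0.0002
```

```bash
python3 c2.py s15
```

```text
t 13.07 ee [ 0.5299 -0.0679  0.1229] H-ang 153.1 s 4.3 r 0.0569 yaw -57.7 F [ 0.  -0.9 -0.9] q6 2.38 grip 0.0002
[np.float64(-0.8), np.float64(2.7), np.float64(0.8), np.float64(-1.0), np.float64(-0.5), np.float64(-0.3)]
spoke 262 300 remaining deg 1.0 corr 0.997
spoke 15 45 remaining deg 1.0 corr 0.904
spoke 262 320 remaining deg 1.0 corr 0.995
```

Call:
step_arm([
  {"x":-0.0012,"y":0.0,"z":0.0,"ax":0.0,"ay":0.0,"az":0.0,"claw":0.0},
  {"x":0.0,"y":0.0,"z":0.0,"ax":0.0,"ay":0.0,"az":0.0,"claw":0.0},
])

```text
time_s: 13.28
ee_pos: [0.5294, -0.0672, 0.1228]
eef_rot: [-3.124, -0.009, -1.008]
force: [0.9, -1.0, 0.4]
grip_width: 0.0004
```

```bash
python3 c2.py s16
```

```text
t 13.28 ee [ 0.5294 -0.0672  0.1228] H-ang 152.7 s 4.7 r 0.0577 yaw -57.7 F [ 0.9 -1.   0.4] q6 2.38 grip 0.0004
[np.float64(0.1), np.float64(2.6), np.float64(0.7), np.float64(-1.0), np.float64(-0.5), np.float64(-0.3)]
spoke 262 300 remaining deg -0.5 corr 0.997
spoke 15 45 remaining deg -0.5 corr 0.989
spoke 262 320 remaining deg -0.5 corr 0.996
```

The spokes now read within half a degree of the start. I'll back off, lift and check.

Call:
step_arm([
  {"x":0.01,"y":0.0,"z":0.0,"ax":0.0,"ay":0.0,"az":0.0,"claw":0.0},
  {"x":0.013,"y":0.0,"z":-0.001,"ax":0.0,"ay":0.0,"az":0.0,"claw":0.0},
  {"x":0.0,"y":0.0,"z":-0.03,"ax":0.0,"ay":0.0,"az":0.0,"claw":0.0},
  {"x":0.0,"y":0.0,"z":-0.035,"ax":0.0,"ay":0.0,"az":0.0,"claw":0.0},
  {"x":0.0,"y":0.0,"z":-0.025,"ax":0.0,"ay":0.0,"az":0.0,"claw":0.0},
])

```text
time_s: 13.75
ee_pos: [0.5387, -0.0893, 0.21]
eef_rot: [-3.135, 0.004, -1.008]
force: [0.1, -0.5, 0.5]
grip_width: 0.0004
```

Call:
step_arm([
  {"x":0.02,"y":0.02,"z":0.0,"ax":0.0,"ay":0.0,"az":0.0,"claw":0.0},
  {"x":0.03,"y":0.02,"z":0.0,"ax":0.0,"ay":0.0,"az":0.0,"claw":0.0},
  {"x":0.03,"y":0.02,"z":0.0,"ax":0.0,"ay":0.0,"az":0.0,"claw":0.0},
  {"x":0.03,"y":0.02,"z":0.0,"ax":0.0,"ay":0.0,"az":0.0,"claw":0.0},
  {"x":0.03,"y":0.02,"z":0.0,"ax":0.0,"ay":0.0,"az":0.0,"claw":0.0},
])

```text
time_s: 14.17
ee_pos: [0.5321, -0.2665, 0.2161]
eef_rot: [-3.128, -0.0, -1.0]
force: [0.7, 0.0, -0.4]
grip_width: 0.0003
```

Call:
step_arm([
  {"x":0.0,"y":0.0,"z":0.0,"ax":0.0,"ay":0.0,"az":0.0,"claw":0.0},
  {"x":0.0,"y":0.0,"z":0.0,"ax":0.0,"ay":0.0,"az":0.0,"claw":0.0},
])

```text
time_s: 14.33
ee_pos: [0.5307, -0.2745, 0.2147]
eef_rot: [-3.129, 0.002, -1.007]
force: [-0.9, 0.4, -1.2]
grip_width: 0.0007
```

Run:
```python
from cmp import *
from hd import han
for n in ("scene","top"):
    p,d=vision.camera(n); cv2.imwrite(f"pics/{n}17.png",p[:,:,::-1]); np.save(f"{n}17.npy",d)
    han(n,"0"); han(n,"17")
shift("pics/scene17.png"); show([])
```

```text
scene 0 66 [210.79 222.36] ang 157.31 0.0595
scene 17 70 [210.96 222.37] ang 157.03 0.0593
top 0 82 [346.57 228.7 ] ang 157.29 0.0608
top 17 86 [346.38 228.63] ang 156.93 0.0609
spoke 262 300 remaining deg 0.0 corr 0.999
spoke 15 45 remaining deg -0.5 corr 1.0
spoke 262 320 remaining deg 0.0 corr 1.0
t 14.43 ee [ 0.5309 -0.2731  0.2147] H-ang -105.5 s 262.9 r 0.1862 yaw -57.6 F [-0.   0.8  0.5] q6 2.03 grip 0.0005
```

View pics/top17.png

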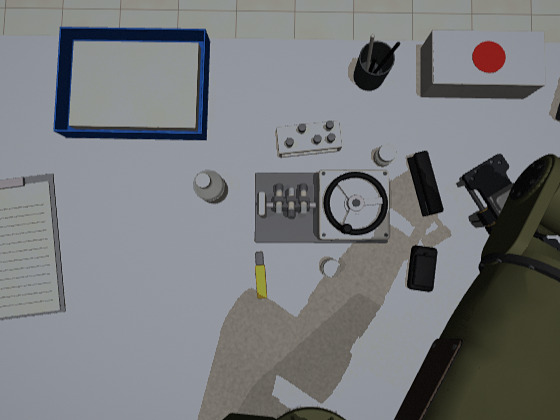

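The handle is back at (346.4,228.6), against (346.6,228.7) at the start, which is within about 0.3°. The bystanders are all where they were, and the arm is clear of everything. I'll hand in.

```bash
python3 -c "
from station import ticket; print(ticket.hand_in())"
```

```text
the job is handed in; nothing more can be done
None
```

I pushed the hand wheel clockwise through one full turn with the closed fingertips, without gripping the handle, then lifted clear of it and handed the job in at about 14.4 s.

- **How the turn went:** I first stopped 4.5° short, backed off to measure, and then pushed the rest in small steps. Forces read at the end of each move stayed around 4 to 6 N.
- **Wheel angle:** after backing off, the handle read 0.3 to 0.4° past its starting angle in both cameras. The spoke comparison gave 0 to 0.5° past.
- **Bystanders:** in the last pictures the jars, mouse, marker, stapler, rack and gel bottle look unmoved. I judged this by eye and did not measure each one.
- **Disagreements:** the two cameras placed the wheel centre about 5 mm apart, so I used the average. Near the end, the angle worked out from the fingertip position was about 2 to 5° off, so I relied on the camera measurements for the final angle. Some spoke readings were also wrong while the fingers blocked the view, and I ignored those.

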